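# Press the sensor carrier under the leaf spring of the test station

## Robot

A 6-joint arm with a two-finger parallel gripper is mounted at the origin on the work surface. World frame = base frame: x ahead of the robot, y to its left, z up, the work surface at z = 0. Lengths are in mm, angles in rad, forces in N, time in s.
With the tool pointing down it reaches from about 300 to 775 mm from the base axis. Payload 14.6 kg.
Tool frame: the origin (TCP) lies on the centre line of the jaws, within the pads' length; the fingertips stand 8 mm ahead of it and the grasp point (between the pads) lies 11 mm behind it; z points along the fingers, y is the direction in which the jaws open and shut (so a half turn about z gives the same grasp; the last joint's range is limited). The gripper opens to 94 mm and grips with 3 to 60 N. Pads are 16 mm wide; open, the fingers measure 119 mm over their backs; the gripper's body (75 mm by 177 mm) begins 78 mm behind the grasp point.
Start: joints at [-1.195, 0.3, 1.521, -0, 1.321, -0.067], TCP at [235.651, -496.948, 186.146] pointing down, gripper open.
Joint ranges: [-3.03, 3.03], [-0.79, 2.21], [0.23, 2.52], [-1.04, 4.18], [0, 3.07], [-2.55, 2.55]. Speed limits (rad/s): [2.22, 2.22, 2.57, 3.14, 3.14, 3.14].

## Interface

Orientations are given as [roll, pitch, yaw] about the fixed x, y, z axes, in that order (R = Rz(yaw) Ry(pitch) Rx(roll)).
In Python, from cell import read_state, cams, manip gives the robot as it stands.
- The arm moves only by the shell command python3 -m handwheel 'ROWS' [OPENING] [FORCE]. ROWS is JSON, a list of rows, each a list of 4 numbers: the shift along the tool's x, y, z in m, then the turn about the tool's z in degrees. In form: [[dx, dy, dz, turn], ...]. A call has 1 to 5 rows; each row is the pose to reach, as a shift and turn from the pose measured when the call began, along the tool's axes at that moment; what a row does not reach only later rows make up. A row lasts 1/8 s, in which the tool goes at most 62.5 mm and 10.7 degrees, less where a joint would pass 70% of its speed; a pose out of reach is approached as far as the arm can. A call with a gripper value outside its range is refused whole. OPENING is the closure, from 0 (fully open) to 1 (shut), set as the call begins (- or left out, the last holds). The fingers move at their own pace and stop on an object; FORCE is the grip in N (left out, the last holds). Time passes only in rows, so rows that repeat a pose let the fingers close. It gives the time, the measured TCP pose, the force and the opening at its end, in the units of the state.
- read_state(): the state, without advancing time (a new reading comes with each control period).
- cams.camera(name): name is "side" or "top" or "wrist"; returns the picture (480x640x3 uint8, red, green, blue); there is no depth.
- cams.get_calibration(name): a dict with "vertical_fov" (degrees; the focal length in pixels is half the picture's height over the tangent of half this angle, whatever the lens; pixels are square), "cx", "cy" (the principal point, pixels), "R" (3x3) and "t" (3): a world point X has camera coordinates R X + t. Camera axes: x right, y down, z forward; pixel columns grow to the right and rows downward; lengths in mm; the calibration is good to about 2 mm. A picture is of the moment at which its call begins: read the wrist's pose just before it. get_calibration takes no time and is no camera call; for the wrist camera it gives the pose at the moment of the call.
- manip.sign_off(): hands the job in, once; it reports no verdict.
The state is a dict: "clock": time; "joints": joint angles; "qd": joint speeds; "effort": joint torques, N m; "eef_pos": TCP position; "eef_rot": TCP orientation; "wrist_force": force on the tool from outside, world axes, zero at the start; "moment": the same for the moment, N m; "finger_gap": finger opening in mm.
Only numpy, scipy, OpenCV 4.12 (cv2) and the standard library are available. Lean on these libraries where they do the work, as an engineer would, in place of code of your own. Each camera call takes 0.05 s, during which the arm holds its last target. There are 200 camera calls.

## Task

Load the sensor carrier into the test station: with the fingertips press down hard on the flat rear of the carrier so that its sprung bed sinks, and, keeping it pressed down, slide it along under the crossbar and the leaf spring until its front end is fully home against the end stop; then let go and move clear, leaving it clamped there. Only press and push: do not lift the carrier, and leave the other things on the table where they are.

Things in the scene. Friction and masses are not known exactly. Their poses are not given: they have to be found in the camera images.
- station: Fixed grey-painted loading station, base plate 260 x 120 x 12 mm. Origin: centre of its underside; x = the direction the carrier slides (open loading end at -x, end stop at +x), y across, z up. In this frame, mm: two rails along x, inner faces y +-31.5, outer +-39.5, top z 35; between them a sprung steel bed (joint lifter), x -119 to 107, which bears the carrier.
- stop_face (a point): Centre of the end stop's face that the carrier's front end must meet: station x 108, y 0, z 37 mm; the stop's top is at z 45. Axes as the station's.
- crossbar (a point): Middle of the lower front edge of the rigid steel crossbar over the lane: station x 60, y 0, z 38.5 mm. The bar spans x 60 to 72, y +-51.5, z 38.5 to 55 (screw heads to 60). Axes as the station's.
- leaf_root (a point): Root of the leaf spring, two steel tongues behind the crossbar: station x 73, y 0, z 41.5 mm. They slope down in the sliding direction to a tip near x 106, z 33 when free, yield upwards, and press with a few N on a carrier passing below.
- lifter (a joint): Travel of the level sprung bed, m: 0 = fully up (surface at station z 31 mm), 0.007 = fully down (z 24). Spring 6 N at 0, 14.4 N fully down; bed and carrier weigh about 3 N of it. Up, it holds the carrier 4.5 mm too high for the crossbar: it must be down over 0.0045 to pass. Let go under the crossbar, the bed rises to about 0.0045 and clamps the carrier against the bar.
- carrier: Loose flat aluminium sensor carrier, 0.2 kg, 100 (x) x 60 (y) x 12 (z) mm, on the bed between the rails at the open end, 1.5 mm play each side. Origin: centre of its underside; x to its front end (+50 mm), along station x; z up. White sensor disc on the front half. Thumb ridge across it, x -14 to -6, y +-25, 8 mm above the top face. Home: front end on the stop face, origin at station x 58.
- press_land (a point): Middle of the flat land on top of the carrier behind the ridge: carrier x -32, y 0, z 12 mm. The land is 36 mm long (carrier x -50 to -14) and 60 mm wide. Fingertips pressing here carry it along by friction or, if they slip, bear on the ridge, which at home ends 8 mm short of the crossbar.
- ptfe_ring: Bystander: loose white plastic ring, outer diameter 64, 12 mm high; origin centre of underside.
- fitting: Bystander: loose brass pipe fitting standing upright beside the station, diameter 22, 40 mm high; origin centre of underside.
- nut: Bystander: loose round steel nut beside the station, diameter 24, 10 mm high; origin centre of underside.
- flange: Bystander: loose square steel flange plate with four holes, 90 x 90 x 14 mm; origin centre of underside.
- jar: Bystander: amber glass jar with a white cap, diameter 56, 70 mm high; origin centre of underside.
- wrench: Bystander: steel wrench, 160 mm long, lying on the table; origin under its middle.
- stud: Bystander: loose round-ended steel rod, diameter 12, 102 mm long, lying beside the station; origin under its middle.
Things that resemble listed ones, but are neither listed nor needed, are in the scene too. Leave any green look-alike of the carrier alone.

How it is judged (in metres and radians):
On the way, in this order (a step that is already met when the one before it is completed fails the run):
1. the carrier is pressed down (bed more than 5 mm down) while its front end is still short of the crossbar or just under it, less than 10 mm (value of joint lifter above 0.005 m and x of carrier in the frame of station below 0.02 m), for 0.05 s.
2. still pressed down (bed more than 5 mm down, pushed by the fingers), the carrier slides on with its front end 20 to 43 mm past the crossbar's near edge, under the leaf spring (value of joint lifter above 0.005 m and contact force between the fingers and carrier above 3 N and x of carrier in the frame of station between 0.03 and 0.053 m), for 0.05 s.
At the end, for the whole second after the job is handed in: The carrier is home: its front end within 3.5 mm of the end stop, lying flat in the lane (tilt under 0.06 rad), let go and at rest, clamped by the raised bed against the crossbar (bed 3 to 6.3 mm down) (x of carrier in the frame of station between 0.0545 and 0.061 m and z of carrier in the frame of station between 0.0245 and 0.0285 m and value of joint lifter between 0.003 and 0.0063 m and angle between carrier's own z axis and vertical below 0.06 rad and linear speed of carrier below 0.01 m/s); the robot touches nothing.
It fails at once if the carrier is lifted (more than 9 mm above the raised bed) or tipped up (over 0.3 rad) (z of carrier in the frame of station above 0.04 m or angle between carrier's own z axis and vertical above 0.3 rad).
It fails at once if a bystander is moved by more than 25 mm (distance of any of ptfe_ring, fitting, nut, flange, jar, wrench, stud from where it was at the start of the episode above 0.025 m).
It also fails if it takes over 38 s, if anything falls off the work surface, if the arm or the gripper's body presses on something with over 40 N, if the wrist force passes 120 N, or if a joint passes its speed limit or range.

## Working session

There is one attempt and no reset: what is moved stays moved. The work goes in short steps, Python scripts to look and compute and a shell command to move; the robot and the scene stay as the last step left them, time stands still between calls to the robot, and variables do not carry over. Pictures are saved under pics/ and viewed, about 8 in all and at most 12, crops included, and the job is handed in when it is done.

```bash
ls; mkdir -p pics; python3 - <<'E'
from cell import read_state,cams,manip
import cv2
s=read_state();print({k:s[k] for k in('clock','eef_pos','eef_rot','wrist_force','finger_gap')})
for n in('top','side'):
    c=cams.get_calibration(n);print(n,c)
    cv2.imwrite(f'pics/{n}0.png',cams.camera(n)[:,:,::-1])
print(cams.get_calibration('wrist'))
E
```

```text
pics
{'clock': 0.0, 'eef_pos': array([ 235.55029021, -496.69696854,  185.58319217]), 'eef_rot': array([-3.14043121e+00, -5.97281563e-05,  4.42769853e-01]), 'wrist_force': array([0.55599094, 0.24504799, 0.27768088]), 'finger_gap': 94.20334253456873}
top {'vertical_fov': 50.06833797407288, 'cx': 310.38034304256615, 'cy': 240.37352625964522, 'R': array([[ 0.02433785, -0.99946153,  0.02200704],
       [-0.98295576, -0.02793691, -0.18170719],
       [ 0.18222416, -0.01720958, -0.9831064 ]]), 't': array([-35.60325621, 513.15427883, 996.53133683])}
side {'vertical_fov': 42.163400398349054, 'cx': 327.60664132888985, 'cy': 245.98731658649086, 'R': array([[-0.83127983, -0.55558328, -0.01735148],
       [-0.41311148,  0.63839263, -0.64945651],
       [ 0.37190423, -0.532712  , -0.76020074]]), 't': array([ 447.75522376,  245.83339846, 1520.917371  ])}
{'vertical_fov': 64.03762772413829, 'cx': 321.5763915912787, 'cy': 232.20743020749342, 'R': array([[ 4.28421892e-01, -9.03578467e-01, -7.97577685e-04],
       [-8.65423950e-01, -4.10584817e-01,  2.87161097e-01],
       [-2.59800057e-01, -1.22335858e-01, -9.57881970e-01]]), 't': array([-550.07602494,  -30.9810335 ,  392.65970228])}
```

View pics/top0.png

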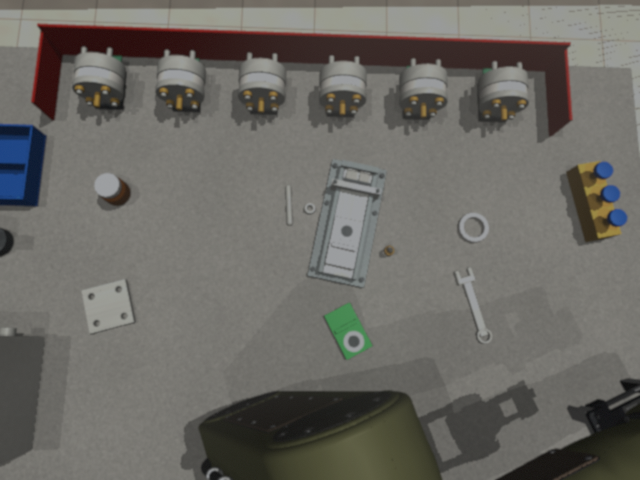

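View pics/side0.png

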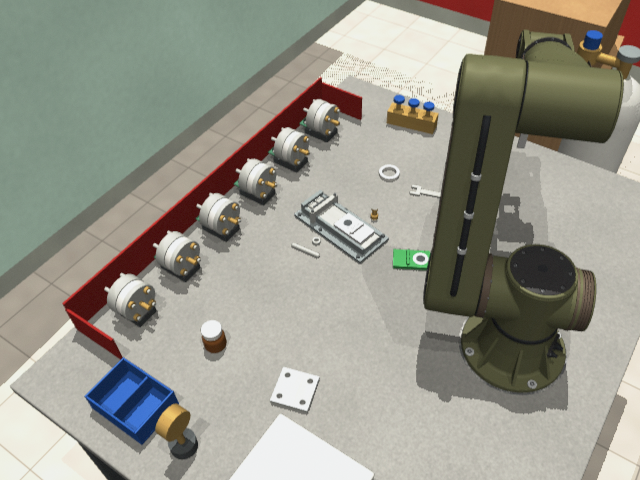

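The top view shows the station at about (345,225), its open end near (335,282) and its stop end near (358,163). The green look-alike is at (348,330), and the stud, nut and fitting sit beside the station. Next I'll enlarge the station.

```bash
python3 - <<'E'
import cv2
im=cv2.imread('pics/top0.png')[150:300,290:410]
cv2.imwrite('pics/top0c.png',cv2.resize(im,None,fx=4,fy=4,interpolation=cv2.INTER_CUBIC))
im=cv2.imread('pics/side0.png')[180:270,280:400]
cv2.imwrite('pics/side0c.png',cv2.resize(im,None,fx=6,fy=6,interpolation=cv2.INTER_CUBIC))
E
```

```text
(no output)
```

View pics/top0c.png

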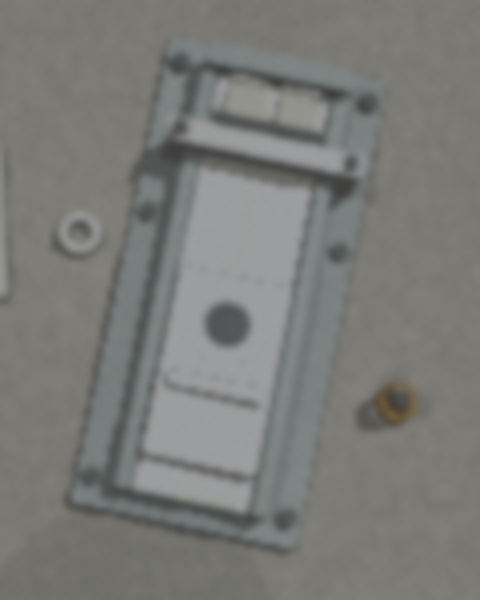

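The crop shows the base corners at TL (168,38), TR (383,85), BR (297,550) and BL (68,500). The carrier's rear edge is near (195,468), the ridge's rear near (211,400) and the front near (240,272).

```bash
cat > h.py <<'E'
import numpy as np
from cell import cams
def K(n):
    c=cams.get_calibration(n);f=240/np.tan(np.radians(c['vertical_fov']/2));return f,c
def ray(n,uv,z,c=None):
    f,cc=K(n);c=c or cc
    d=c['R'].T@np.array([(uv[0]-c['cx'])/f,(uv[1]-c['cy'])/f,1]);o=-c['R'].T@c['t']
    return o+d*(z-o[2])/d[2]
def proj(n,X,c=None):
    f,cc=K(n);c=c or cc
    p=(c['R']@np.atleast_2d(X).T).T+c['t'];return np.c_[c['cx']+f*p[:,0]/p[:,2],c['cy']+f*p[:,1]/p[:,2]]
E
python3 - <<'E'
from h import *
from scipy.optimize import least_squares
px=lambda p:(290+p[0]/4-.375,150+p[1]/4-.375)
uv=[px(p) for p in [(168,38),(383,85),(297,550),(68,500)]]
W=np.array([ray('top',u,12) for u in uv]);print(W.round(1))
print([np.linalg.norm(W[i]-W[(i+1)%4]).round(1) for i in range(4)])
S=np.array([(130,60),(130,-60),(-130,-60),(-130,60)])
def f(q):
    c,s=np.cos(q[2]),np.sin(q[2]);return (S@np.array([[c,s],[-s,c]])+q[:2]-W[:,:2]).ravel()
r=least_squares(f,[*W[:,:2].mean(0),0]);print(r.x,r.fun.round(1))
x,y,a=r.x;R=np.array([[np.cos(a),-np.sin(a)],[np.sin(a),np.cos(a)]])
for nm,p,z in [('rear',(195,468),43),('ridge',(211,400),45),('disc',(227,325),43),('front',(240,272),43)]:
    print(nm,(R.T@(ray('top',px(p),z)[:2]-[x,y])).round(1))
E
```

```text
[[ 700.8  -64.4   12. ]
 [ 677.9 -181.1   12. ]
 [ 425.2 -135.9   12. ]
 [ 448.   -16.7   12. ]]
[np.float64(119.0), np.float64(256.7), np.float64(121.4), np.float64(257.3)]
[ 5.62953758e+02 -9.95045340e+01 -1.83508663e-01] [ 0.9  0.1  1.9 -1.1 -1.   1.1 -1.9 -0.1]
rear [-102.5    0.7]
ridge [-66.9  -0.3]
disc [-26.6  -0.8]
front [ 2.1 -2. ]
```

View pics/side0c.png

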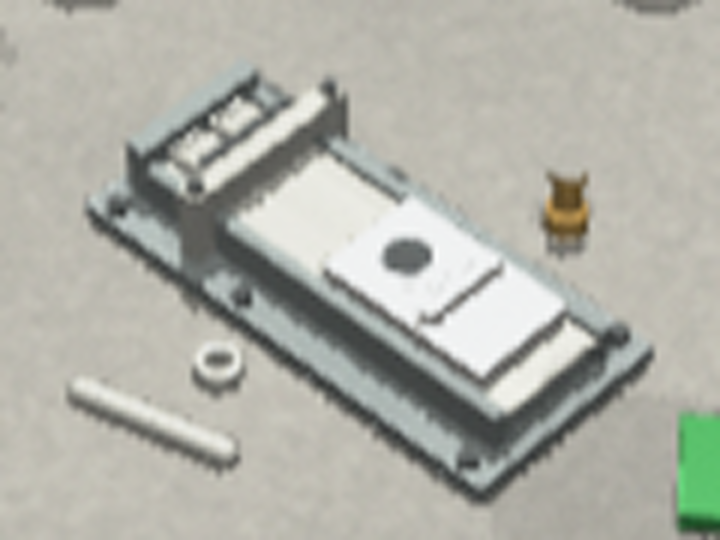

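The side crop agrees: the carrier sits on the bed at the open end, ridge at crop (462,290), lane clear. The station comes out at (563, -99.5) with yaw -0.1835, and the carrier origin at station x of about -51. Next I'll shut the fingers and hover over the land.

```bash
python3 -m handwheel '[[0.05,-0.032,0,7],[0.1,-0.065,0,15],[0.15,-0.098,0,22],[0.2,-0.13,0,29],[0.25,-0.163,0,36]]' 1 30; python3 - <<'E'
from h import *
from cell import read_state
s=read_state();print(s['clock'],s['eef_pos'],s['eef_rot'],s['joints'],s['finger_gap'])
y=s['eef_rot'][2]
d=np.array([488.3,-85.6])-s['eef_pos'][:2]
print(d@[np.cos(y),np.sin(y)],d@[np.sin(y),-np.cos(y)],np.degrees(y+.1835))
E
```

```text
clock: 0.72
eef_pos: [392.2, -240.6, 185.8]
eef_rot: [-3.141, 0.001, -0.19]
wrist_force: [0.9, -0.7, 0.2]
finger_gap: 47.3
0.725 [ 392.20500467 -240.55370671  185.77247185] [-3.14068639e+00  6.19889957e-04 -1.89814142e-01] [-6.30151700e-01  9.90934801e-02  1.76279604e+00  5.79823985e-04
  1.28065023e+00  1.13029290e+00] 47.29695044495121
65.13295950777328 -170.3014883541529 -0.361773712544745
```

```bash
python3 -m handwheel '[[0.02,-0.055,0,0],[0.04,-0.11,0,0],[0.065,-0.17,0,-0.4],[0.065,-0.17,0,-0.4],[0.065,-0.17,0,-0.4]]' 1 30; python3 -m handwheel '[[0,0,0,0],[0,0,0,0]]'; python3 - <<'E'
from h import *
from cell import read_state
import cv2
s=read_state();print(s['clock'],s['eef_pos'],s['eef_rot'],s['finger_gap'],s['wrist_force'])
c=cams.get_calibration('wrist');im=cams.camera('wrist')
import pickle;pickle.dump(c,open('w1.pkl','wb'))
cv2.imwrite('pics/w1.png',im[:,:,::-1])
E
```

```text
clock: 1.35
eef_pos: [487.8, -86.0, 185.6]
eef_rot: [-3.141, 0.001, -0.182]
wrist_force: [-0.4, -0.9, -0.0]
finger_gap: 0.7
clock: 1.6
eef_pos: [487.4, -86.9, 185.6]
eef_rot: [-3.141, 0.001, -0.184]
wrist_force: [0.3, -0.3, -0.4]
finger_gap: 0.3
1.6 [487.42580844 -86.94364769 185.60390397] [-3.14088034e+00  1.36551577e-03 -1.83909236e-01] 0.2827699967833545 [ 0.26905253 -0.30176205 -0.39448481]
```

View pics/w1.png

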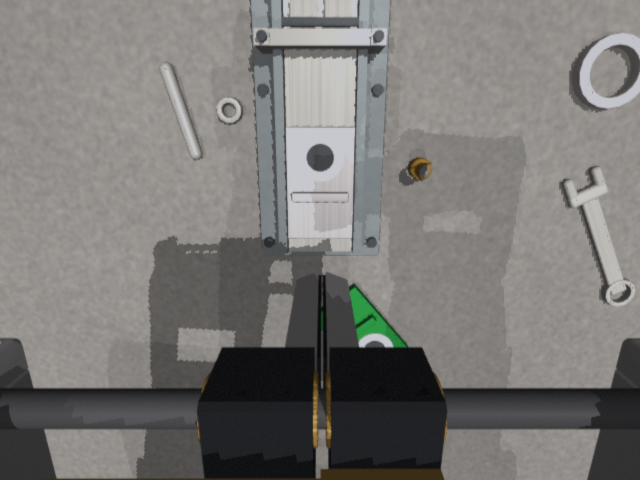

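The wrist view is straight along the lane. The carrier's front edge is at v≈127 (u 286–354), its rear edge at v≈238 (u 288–352), the ridge at v≈193–202 (u 291–349) and the crossbar's near-bottom edge at v≈47. I'll compute positions from these.

```bash
python3 - <<'E'
from h import *
import pickle,cv2
c=pickle.load(open('w1.pkl','rb'))
x,y,a=562.95,-99.5,-.1835;R=np.array([[np.cos(a),-np.sin(a)],[np.sin(a),np.cos(a)]])
for nm,p,z in [('frontL',(286,127),43),('frontR',(354,127),43),('rearL',(288,238),43),('rearR',(352,238),43),('ridge rear top L',(291,202),51),('ridge R',(349,202),51),('ridge front',(320,193),51),('bar top far',(320,29),55),('bar top near',(320,47),55),('base rear L',(262,256),12),('base rear R',(382,254),12)]:
    w=ray('wrist',p,z,c);print(nm,w[:2].round(1),(R.T@(w[:2]-[x,y])).round(1))
print('tcp',R.T@(np.array([487.4,-86.9])-[x,y]))
im=cv2.imread('pics/w1.png')
cv2.imwrite('pics/w1c.png',cv2.resize(im[0:290,230:410],None,fx=2.05*1.0,fy=2.05,interpolation=cv2.INTER_CUBIC))
E
```

```text
frontL [566.8 -71.6] [-1.3 28.1]
frontR [ 556.1 -129. ] [ -1.3 -30.2]
rearL [468.7 -52.5] [-101.2   29. ]
rearR [ 457.8 -111.2] [-101.2  -30.7]
ridge rear top L [503.3 -63.3] [-65.2  24.7]
ridge R [ 493.9 -113.8] [-65.2 -26.7]
ridge front [506.6 -90. ] [-57.1  -1. ]
bar top far [ 633.6 -113.8] [72.1 -1.2]
bar top near [ 621.1 -111.5] [59.4 -1.2]
base rear L [445.4 -17.5] [-130.6   59.2]
base rear R [ 424.9 -139.6] [-128.4  -64.6]
tcp [-76.58074215  -1.39729435]
```

View pics/w1c.png

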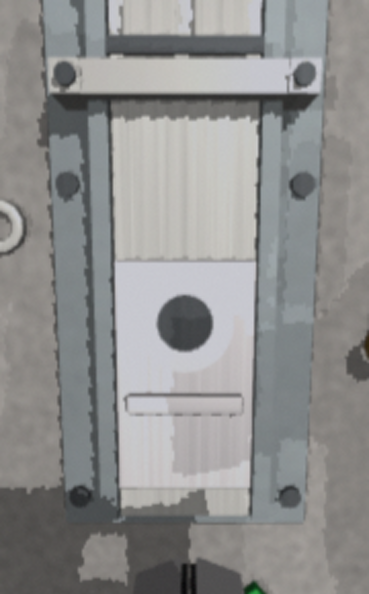

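The measurements match the model to about 1 mm: ridge rear at station x -65, carrier origin -51, lane centre y≈-1.2. The TCP at (-76.6, -1.4) is already right over the land, so I'll descend.

```bash
python3 -m handwheel '[[0,0,0.04,0],[0,0,0.08,0],[0,0,0.115,0],[0,0,0.125,0],[0,0,0.125,0]]' 1 30; python3 -m handwheel '[[0,0,0.003,0],[0,0,0.006,0],[0,0,0.009,0],[0,0,0.009,0]]'
```

```text
clock: 2.28
eef_pos: [487.5, -86.9, 61.1]
eef_rot: [-3.141, 0.001, -0.184]
wrist_force: [-0.5, 0.1, -0.1]
finger_gap: 0.5
clock: 2.78
eef_pos: [487.4, -86.9, 52.0]
eef_rot: [-3.141, 0.001, -0.184]
wrist_force: [1.0, 0.3, -0.4]
finger_gap: 0.1
```

```bash
python3 -m handwheel '[[0,0,0.002,0],[0,0,0.004,0],[0,0,0.006,0],[0,0,0.006,0]]'; python3 -m handwheel '[[0,0,0.002,0],[0,0,0.003,0],[0,0,0.003,0]]'
```

```text
clock: 3.28
eef_pos: [487.3, -86.9, 45.8]
eef_rot: [-3.141, 0.002, -0.184]
wrist_force: [-0.4, 1.2, 0.0]
finger_gap: 0.3
clock: 3.65
eef_pos: [487.3, -86.9, 42.8]
eef_rot: [-3.141, 0.002, -0.184]
wrist_force: [0.0, -0.3, 0.2]
finger_gap: 0.4
```

No force yet, although the tips should already be in contact. I'll look before going any lower.

```bash
python3 - <<'E'
from h import *
import cv2
from cell import read_state
print(read_state()['wrist_force'],read_state()['eef_pos'])
p=proj('side',[487.3,-86.9,43])[0];print(p)
im=cams.camera('side')[:,:,::-1];cv2.imwrite('pics/side2.png',im)
a=im[160:290,270:410];b=cams.camera('wrist')[:,:,::-1]; cv2.imwrite('pics/w2.png',b)
a=cv2.resize(a,None,fx=3,fy=3,interpolation=cv2.INTER_CUBIC);b=b[0:390,130:510]
cv2.imwrite('pics/cmp2.png',np.hstack([a,b]))
E
```

```text
[ 0.04460847 -0.29391463  0.17430481] [487.30758722 -86.85965845  42.75502594]
[360.33846106 231.88000628]
```

View pics/cmp2.png

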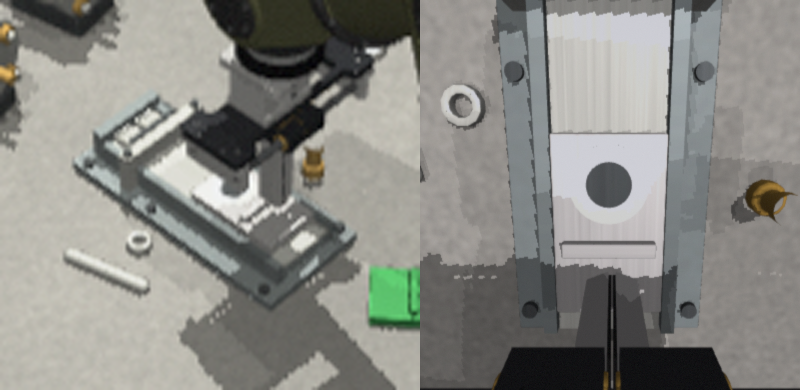

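```bash
python3 - <<'E'
from h import *
import cv2
from cell import read_state
t=read_state()['eef_pos'];a=-.184;d=np.array([np.cos(a),np.sin(a),0])
for h in(-30,-20,-10,0,8):
  print(h,[ proj('wrist',t+k*d-[0,0,h])[0].round(0) for k in(-8,0,8)],proj('side',t-[0,0,h])[0].round(0))
im=cv2.imread('pics/side2.png')[200:260,320:400]
b=cv2.imread('pics/w2.png')[220:360,250:390]
cv2.imwrite('pics/cmp3.png',np.hstack([cv2.resize(im,(560,420),interpolation=cv2.INTER_CUBIC)[:, :],]))
cv2.imwrite('pics/cmp3.png',np.hstack([cv2.resize(im,(440,330),interpolation=cv2.INTER_CUBIC),cv2.resize(b,(330,330),interpolation=cv2.INTER_CUBIC)]))
E
```

```text
-30 [array([320., 312.]), array([320., 297.]), array([320., 282.])] [361. 225.]
-20 [array([320., 303.]), array([320., 288.]), array([320., 274.])] [360. 227.]
-10 [array([320., 294.]), array([320., 280.]), array([320., 266.])] [360. 229.]
0 [array([320., 286.]), array([320., 273.]), array([320., 260.])] [360. 232.]
8 [array([320., 280.]), array([320., 268.]), array([320., 255.])] [360. 234.]
```

View pics/cmp3.png

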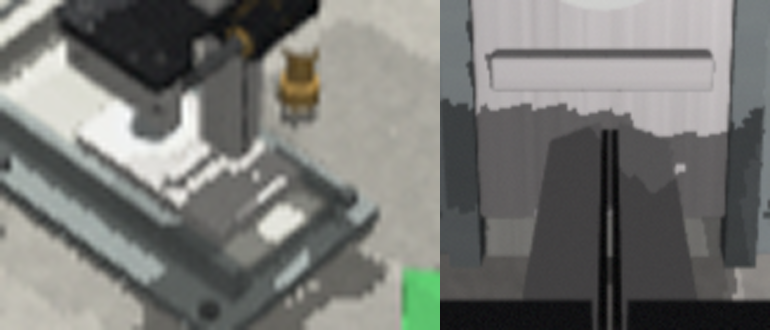

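The finger's front tip edge shows at wrist v≈274, and in the side view the finger bottom is at about (360,228). Both put the shut fingertips about 15–20 mm higher than assumed, so they haven't reached the land yet. I'll keep descending in small, force-checked steps.

```bash
for i in 1 2 ; do python3 -m handwheel '[[0,0,0.002,0],[0,0,0.004,0],[0,0,0.004,0]]'|grep -E 'pos|force'; done
```

```text
eef_pos: [487.2, -86.8, 38.6]
wrist_force: [-0.2, -0.6, -0.4]
eef_pos: [487.1, -86.8, 34.4]
wrist_force: [-0.3, 1.1, 0.7]
```

```bash
python3 -m handwheel '[[0,0,0.002,0],[0,0,0.003,0],[0,0,0.003,0]]'|grep -E 'pos|force'
```

```text
eef_pos: [487.1, -86.8, 31.4]
wrist_force: [0.3, -0.8, 0.5]
```

```bash
python3 -m handwheel '[[0,0,0.002,0],[0,0,0.003,0],[0,0,0.003,0]]'|grep -E 'pos|force'; python3 - <<'E'
from h import *
import cv2
b=cams.camera('wrist')[:,:,::-1];a=cams.camera('side')[:,:,::-1]
cv2.imwrite('pics/cmp4.png',np.hstack([cv2.resize(a[200:260,320:400],(480,360),interpolation=cv2.INTER_CUBIC),cv2.resize(b[220:360,260:384],(319,360),interpolation=cv2.INTER_CUBIC)]))
E
```

```text
eef_pos: [487.0, -86.8, 28.3]
wrist_force: [-0.4, 0.7, -0.4]
```

View pics/cmp4.png

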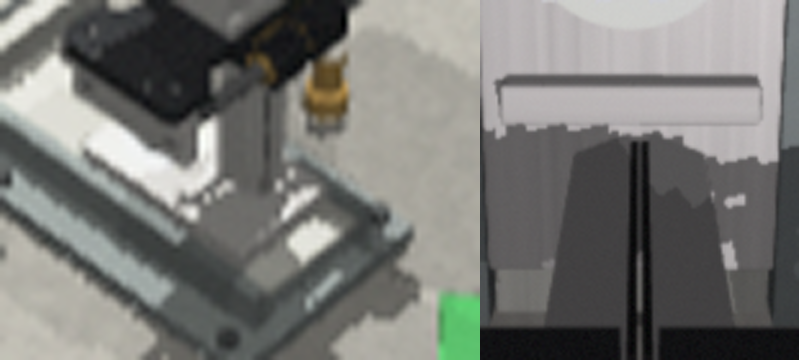

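```bash
python3 - <<'E'
from h import *
from cell import read_state
x,y,a=562.95,-99.5,-.1835;R=np.array([[np.cos(a),-np.sin(a)],[np.sin(a),np.cos(a)]])
s=read_state();print(s['eef_pos'],R.T@(s['eef_pos'][:2]-[x,y]),s['moment'],s['effort'])
for v in(249,254,268,273):
  for z in(36,43,51,54):print(v,z,(R.T@(ray('wrist',(320,v),z)[:2]-[x,y])).round(1))
E
```

```text
[487.04924253 -86.80562347  28.36075267] [-76.94283185  -1.36850569] [ 0.08138309 -0.00741415  0.05906789] [-1.51906082e-03 -5.04828537e+01 -2.81378514e+01  1.82117609e-02
 -6.86540245e-02 -1.83395837e-04]
249 36 [-60.   -1.5]
249 43 [-57.5  -1.5]
249 51 [-54.7  -1.6]
249 54 [-53.7  -1.6]
254 36 [-62.8  -1.5]
254 43 [-60.2  -1.5]
254 51 [-57.3  -1.6]
254 54 [-56.2  -1.6]
268 36 [-70.7  -1.5]
268 43 [-67.9  -1.5]
268 51 [-64.6  -1.5]
268 54 [-63.4  -1.6]
273 36 [-73.6  -1.5]
273 43 [-70.7  -1.5]
273 51 [-67.3  -1.5]
273 54 [-66.   -1.6]
```

```bash
python3 - <<'E'
from h import *
from cell import read_state
c=cams.get_calibration('wrist');p=-c['R'].T@c['t'];s=read_state()
a=s['eef_rot'][2];d=p-s['eef_pos'];print(p,'fwd',d@[np.cos(a),np.sin(a),0],'side',d@[-np.sin(a),np.cos(a),0],'up',d[2])
E
python3 -m handwheel '[[0,0,0.001,0],[0,0,0.002,0],[0,0,0.002,0]]'|grep -E 'pos|force'
```

```text
[ 569.4463407  -103.14188403  227.0633866 ] fwd 83.99522982955544 side -0.9780397559909844 up 198.70263393096357
eef_pos: [487.0, -86.8, 26.2]
wrist_force: [0.2, -0.2, -0.9]
```

The camera sits 199 mm above the TCP, so it will clear the crossbar. I'll continue down.

```bash
for i in 1 2; do python3 -m handwheel '[[0,0,0.001,0],[0,0,0.002,0],[0,0,0.002,0]]'|grep -E 'pos|force'; done
```

```text
eef_pos: [486.9, -86.8, 24.1]
wrist_force: [0.0, 0.2, -0.1]
eef_pos: [487.0, -86.8, 22.3]
wrist_force: [-2.1, 0.5, 5.2]
```

Contact: 5.2 N at TCP z 22.3. Now I'll press the bed fully down.

```bash
python3 -m handwheel '[[0,0,0.002,0],[0,0,0.004,0],[0,0,0.005,0],[0,0,0.005,0]]'|grep -E 'pos|force'; python3 -m handwheel '[[0,0,0.001,0],[0,0,0.002,0],[0,0,0.002,0]]'|grep -E 'pos|force'
```

```text
eef_pos: [487.1, -86.8, 17.7]
wrist_force: [-2.7, 0.4, 10.1]
eef_pos: [487.2, -86.8, 16.7]
wrist_force: [-7.2, 1.7, 18.7]
```

The bed is bottomed at 18.7 N. Now I'll slide along the lane, keeping the downward bias on.

```bash
python3 -m handwheel '[[0,0,0.002,0],[0.004,0,0.003,0],[0.010,0,0.003,0],[0.016,0,0.003,0],[0.022,0,0.003,0]]'; python3 - <<'E'
from h import *
import cv2
b=cams.camera('wrist')[:,:,::-1];cv2.imwrite('pics/w5.png',b)
E
```

```text
clock: 7.98
eef_pos: [506.1, -90.3, 16.2]
eef_rot: [-3.141, 0.009, -0.184]
wrist_force: [-40.9, 6.9, 60.5]
finger_gap: 0.7
```

```bash
cat > disc.py <<'E'
from h import *
import cv2
from cell import read_state
x,y,a=562.95,-99.5,-.1835;R=np.array([[np.cos(a),-np.sin(a)],[np.sin(a),np.cos(a)]])
s=read_state();c=cams.get_calibration('wrist');im=cams.camera('wrist')
g=cv2.cvtColor(im,cv2.COLOR_RGB2GRAY)
n,l,st,ce=cv2.connectedComponentsWithStats((g<110).astype(np.uint8))
for i in range(1,n):
    w,h=st[i,2:4];A=st[i,4]
    if A>600 and .8<w/h<1.25 and A>.7*w*h and abs(ce[i][0]-320)<60: print('disc px',ce[i].round(1),A,'station',(R.T@(ray('wrist',ce[i],37,c)[:2]-[x,y])).round(1))
print('tcp',(R.T@(s['eef_pos'][:2]-[x,y])).round(1),s['eef_pos'][2].round(1),s['wrist_force'].round(1),s['clock'])
E
python3 disc.py
```

```text
disc px [317.2 192.1] 1918 station [-6.8 -0.3]
tcp [-56.8  -1.4] 16.2 [-36.    6.3  57.2] 8.025
```

The carrier has moved 20 mm with the fingers (origin ≈ -31). I'll continue with a smaller downward bias.

```bash
python3 -m handwheel '[[0.007,0,0.001,0],[0.013,0,0.001,0],[0.019,0,0.001,0],[0.025,0,0.001,0],[0.030,0,0.001,0]]'; python3 disc.py
```

```text
clock: 8.7
eef_pos: [534.9, -95.7, 16.6]
eef_rot: [-3.141, 0.012, -0.183]
wrist_force: [-24.4, 4.9, 35.8]
finger_gap: 0.5
disc px [316.8 191.6] 1912 station [22.  -0.1]
tcp [-28.3  -1.4] 16.6 [-24.4   4.9  35.8] 8.7
```

```bash
python3 -m handwheel '[[0.005,0,0.0015,0],[0.010,0,0.0015,0],[0.015,0,0.0015,0],[0.020,0,0.0015,0],[0.025,0,0.0015,0]]'; python3 disc.py;  python3 -m handwheel '[[0.005,0,0.0015,0],[0.010,0,0.0015,0],[0.013,0,0.0015,0],[0.016,0,0.0015,0]]'; python3 disc.py
```

```text
clock: 9.38
eef_pos: [558.8, -100.1, 16.7]
eef_rot: [-3.141, 0.014, -0.183]
wrist_force: [-23.3, 3.9, 34.5]
finger_gap: 0.5
disc px [316.8 191.4] 1927 station [46.4 -0. ]
tcp [-4.  -1.3] 16.7 [-23.3   3.9  34.5] 9.375
clock: 9.93
eef_pos: [574.0, -102.9, 16.7]
eef_rot: [-3.141, 0.017, -0.183]
wrist_force: [-20.6, 2.9, 30.7]
finger_gap: 0.2
tcp [11.5 -1.3] 16.7 [-20.6   2.9  30.7] 9.925
```

The disc is now under the bar, with the carrier origin at about 37.5 and about 20 mm left. Next I'll move on and feel for the stop.

```bash
python3 -m handwheel '[[0.004,0,0.0015,0],[0.008,0,0.0015,0],[0.012,0,0.0015,0],[0.015,0,0.0015,0]]'|grep -E 'pos|force'; python3 -m handwheel '[[0.002,0,0.0015,0],[0.004,0,0.0015,0],[0.0055,0,0.0015,0],[0.0055,0,0.0015,0]]'|grep -E 'pos|force'
```

```text
eef_pos: [587.1, -105.3, 16.6]
wrist_force: [-27.0, 4.4, 33.4]
eef_pos: [590.9, -106.1, 16.6]
wrist_force: [-24.5, 3.4, 30.3]
```

```bash
for i in 1 2; do python3 -m handwheel '[[0.002,0,0.001,0],[0.003,0,0.001,0],[0.003,0,0.001,0]]'|grep -E 'pos|force'; done; python3 - <<'E'
from h import *
import cv2
b=cams.camera('wrist')[:,:,::-1];cv2.imwrite('pics/w6.png',cv2.resize(b[60:340,200:440],None,fx=2.5,fy=2.14))
E
```

```text
eef_pos: [592.3, -106.4, 16.7]
wrist_force: [-20.4, 3.0, 24.5]
eef_pos: [593.7, -106.6, 16.8]
wrist_force: [-19.7, 4.5, 23.0]
```

View pics/w6.png

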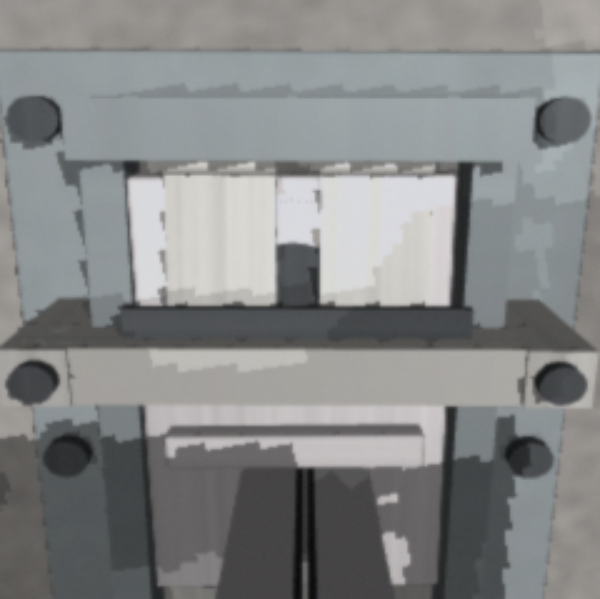

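The front edge is at crop v≈175 and the stop's lip at v≈160, with a sliver of bed still showing. I'll compute the gap.

```bash
python3 - <<'E'
from h import *
from cell import read_state
x,y,a=562.95,-99.5,-.1835;R=np.array([[np.cos(a),-np.sin(a)],[np.sin(a),np.cos(a)]])
for n,v,z in(('front',175,36),('stop lip',160,45),('ridge front',429,44),('ridge rear',467,44),('bar near top',406,55)):
  print(n,(R.T@(ray('wrist',(318,60+v/2.14),z)[:2]-[x,y])).round(1))
print(R.T@(read_state()['eef_pos'][:2]-[x,y]))
E
```

```text
front [105.1  -0.6]
stop lip [108.8  -0.7]
ridge front [50.6 -0.6]
ridge rear [41.3 -0.6]
bar near top [60.4 -0.7]
[31.54680144 -1.38053364]
```

About 2–3 mm remain, so I'll push on until it seats.

```bash
for i in 1 2 3; do python3 -m handwheel '[[0.002,0,0.0015,0],[0.0035,0,0.0015,0],[0.0035,0,0.0015,0]]'|grep -E 'pos|force'; done
```

```text
eef_pos: [595.5, -106.9, 16.7]
wrist_force: [-23.4, 3.7, 29.1]
eef_pos: [597.0, -107.2, 16.7]
wrist_force: [-24.2, 4.5, 30.9]
eef_pos: [597.0, -107.2, 16.7]
wrist_force: [-36.1, 7.7, 39.3]
```

The tool has stopped at 597.0 while the push rose to 37 N, so it should be seated. I'll check before letting go.

```bash
python3 - <<'E'
from h import *
import cv2
b=cams.camera('wrist')[:,:,::-1];cv2.imwrite('pics/w7.png',cv2.resize(b[100:300,230:410],None,fx=3,fy=3,interpolation=cv2.INTER_CUBIC))
E
```

```text
(no output)
```

View pics/w7.png

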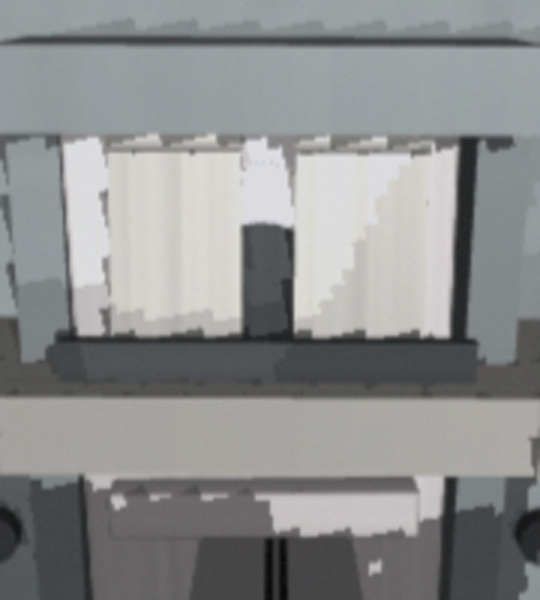

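The carrier's white top now runs under the stop's lip at crop v≈135 with no bed showing, so it is home. Time to lift straight off.

```bash
python3 -m handwheel '[[0,0,-0.003,0],[0,0,-0.008,0],[0,0,-0.02,0],[0,0,-0.04,0],[0,0,-0.06,0]]'; python3 -m handwheel '[[0,0,-0.04,0],[-0.02,0,-0.08,0],[-0.04,0,-0.1,0],[-0.04,0,-0.1,0]]'; python3 - <<'E'
from h import *
import cv2,pickle
c=cams.get_calibration('wrist');pickle.dump(c,open('w8.pkl','wb'))
b=cams.camera('wrist')[:,:,::-1];cv2.imwrite('pics/w8f.png',b)
p=proj('wrist',[663,-118,40])[0];print(p)
u,v=[int(q) for q in p];u=max(u-90,0);v=max(v-60,0);print(u,v)
cv2.imwrite('pics/w8.png',cv2.resize(b[v:v+200,u:u+180],None,fx=3,fy=3,interpolation=cv2.INTER_CUBIC))
E
```

```text
clock: 13.58
eef_pos: [600.6, -107.8, 77.9]
eef_rot: [3.141, 0.049, -0.181]
wrist_force: [-0.2, -0.0, 0.4]
finger_gap: 0.5
clock: 14.08
eef_pos: [566.7, -101.6, 182.1]
eef_rot: [3.141, 0.045, -0.181]
wrist_force: [-0.3, 1.0, -0.8]
finger_gap: 0.4
[318.7068627   90.64646169]
228 30
```

View pics/w8.png

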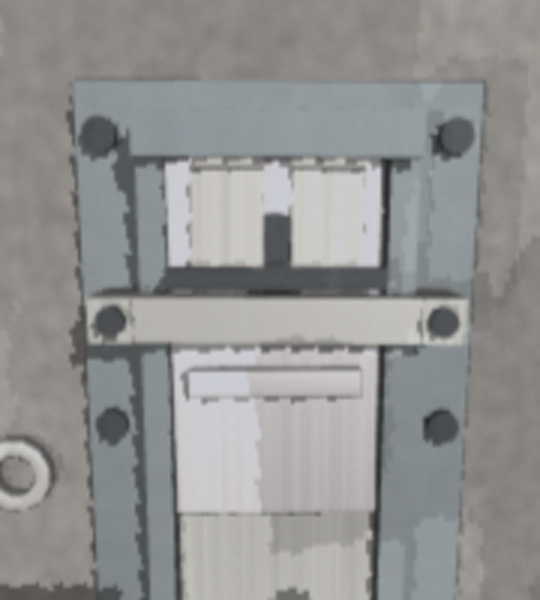

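The carrier's white corners meet the stop's lip (v≈157), the ridge is at v≈369–397 and the rear edge at v≈512. One numeric check before handing in.

```bash
python3 - <<'E'
from h import *
import pickle
c=pickle.load(open('w8.pkl','rb'))
x,y,a=562.95,-99.5,-.1835;R=np.array([[np.cos(a),-np.sin(a)],[np.sin(a),np.cos(a)]])
for n,v,z in(('stop lip 108',157,45),('bar near 60',345,55),('ridge front 52',369,46.5),('ridge rear 44',397,46.5),('rear 8',512,38.5)):
  print(n,(R.T@(ray('wrist',(228+275/3,30+v/3),z,c)[:2]-[x,y])).round(1))
E
```

```text
stop lip 108 [108.4  -0.7]
bar near 60 [59.9 -0.8]
ridge front 52 [52.3 -0.8]
ridge rear 44 [44.4 -0.8]
rear 8 [ 8.5 -0.8]
```

All of them are within 0.5 mm of the home values, so I'll hand in.

```bash
python3 -m handwheel '[[0,0,0,0],[0,0,0,0],[0,0,0,0]]'; python3 -c "
from cell import manip;print(manip.sign_off())"
```

```text
clock: 14.5
eef_pos: [566.7, -101.6, 179.7]
eef_rot: [3.141, 0.049, -0.182]
wrist_force: [-0.2, -0.2, 0.7]
finger_gap: 0.4
the job is handed in; nothing more can be done
None
```

The carrier is loaded and home against the end stop, and I handed the job in at about 14.5 s; sign-off gave no verdict. With the fingers shut, I pressed on the land behind the ridge until the bed was fully down. I then slid the carrier about 109 mm under the crossbar and leaf spring until it met the stop, and lifted straight off.

**Last checks, by wrist camera after release:**

| Feature | Measured station x (mm) | Home value (mm) |
|---|---|---|
| Ridge front | 52.3 | 52 |
| Ridge rear | 44.4 | 44 |
| Carrier rear edge | 8.5 | 8 |

- **Seating:** the carrier's top runs up to the stop's lip. The force on the tool was near zero with the arm clear.
- **Clamping:** I did not measure the bed height directly after release. The table assumes the clamped height and agrees with it.
- **Bystanders:** I took no full picture at the end to check them, but the arm met nothing except the carrier.

**What disagreed:**
- **Fingertip length:** when shut, the fingertips sat about 20 mm behind the TCP, not 8 mm ahead as stated. I went down in small force-checked steps until they touched.
- **Force peak:** the first part of the slide reached about 60 N down and 41 N along, still within the 120 N wrist limit. I eased the pressure after that.
- **Slip:** the fingers slipped about 3 mm on the land towards the ridge.
- **Tool tilt:** the tool ended up tilted about 0.05 rad.

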